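Cap a centrifuge bucket and lift it out by its bail handle

TASK

Get the open centrifuge bucket ready to be carried to the centrifuge: seat the loose red cap in its mouth, rim down and fully home, then, with the bucket still standing in its grey stand, swing its wire handle upright, and lift the bucket by the handle's black grip about ten centimetres clear of the stand. Finish while holding it there in the air by the grip, hanging still and level with the cap on; never tip the bucket or take it out uncapped, and leave the two bottles, the yellow rack and the timer where they are.

Things in the scene. Friction and masses are not known exactly. Their poses are not given: they have to be found in the camera images.
- bucket: Open round aluminium bucket, 80 mm outside diameter, 90 mm high, about 0.5 kg, with a black insert and four blue tube caps inside 12 mm below the rim. Origin at the centre of its underside, z up its axis. It stands in the grey stand and lifts straight out. Its wire handle is hinged on lugs at its own +y and -y sides and is folded toward its own -x; the handle's arms pass 50 mm from the axis.
- bucket_mouth (a point): Centre of the bucket's mouth, level with its rim, 90 mm above the bucket's underside; axes as the bucket's. The bore is 70 mm in diameter, so the cap's plug has 2 mm play all round.
- bail_pivot (a point): Middle of the handle's hinge line, on the bucket's axis 76 mm above its underside; the hinge line runs along the bucket's y.
- bail (a joint): Swing of the wire handle about the hinge line, rad: 0 = folded down on its stop, where its arms slope 0.45 rad above level toward the bucket's -x side; 1.12 = upright, above the middle of the bucket; end stop 1.3. It turns very easily and falls back to 0 if let go; hanging from the grip, the bucket levels itself.
- bail_grip (a point): Centre of the handle's black grip, 90 mm from the hinge line: at a swing of 0 it lies 81 mm toward the bucket's -x from the axis and 39 mm above the hinge line. The axes of this point turn with the handle; y runs along the grip, parallel to the hinge line.
- bail_sleeve: The black grip itself: a plastic sleeve 14 mm in diameter and 60 mm long that turns freely on the handle's wire, origin at its centre, y along it. It can spin about y, so only its y axis is telling.
- cap_knob (a point): Centre of the knob of the loose red cap, 50 g, lying rim down; z up. Knob: upright cylinder, 22 mm diameter, 30 mm high. Below it a flange, 82 mm diameter (top 15 mm, underside 21 mm below this point), then a plug, 66 mm diameter, 10 mm deep, chamfered (its bottom 31 mm below this point). Seated, the flange rests on the bucket's rim and this point is 21 mm above the mouth.
- stand: Grey bucket stand, fixed to the worktop: a plate 116 mm square on four short feet, its top (on which the bucket stands) 26 mm above the worktop, with a round collar 98 mm in diameter around the bucket's foot, 20 mm high. Origin on the worktop under its centre. (A second stand farther back holds a bucket that is already capped; it is fixed and not part of the job.)
- bottle_blue: White reagent bottle with a blue cap, 52 mm in diameter, 106 mm high, origin at the centre of its underside; to be left alone.
- bottle_amber: Amber reagent bottle with a black cap, 45 mm in diameter, 86 mm high, origin at the centre of its underside; to be left alone.
- pcr_rack: Yellow 96-hole rack, 86 x 124 x 22 mm, origin at the centre of its underside; to be left alone.
- timer: White lab timer with three buttons, 62 x 68 x 18 mm, origin at the centre of its underside; to be left alone. Behind it stands a tall grey machine (0.41 m high, fixed): its front is 0.54 m ahead of the robot's base and it spans 0.29 to 0.61 m to the base's right; keep the arm clear of it.
Not all that is in view belongs to the job. What is meant by the part that bears cap_knob is not blue, and is the smaller of those in its own colour.

How it is judged:
By the outcome, as a careful person would: the job done as asked, in the order asked, and still so for the second after the job is handed in, while the arm keeps its last pose, push and grip.
It also fails if it takes over 69 s, if anything falls off the work surface, if the arm or the gripper's body presses on something with over 40 N, if the wrist force passes 120 N, or if a joint passes its speed limit or range.

ROBOT

A 6-joint arm with a two-finger parallel gripper is mounted at the origin on a cart in front of the work surface, level with it; the furniture and walls round the work are solid. World frame = base frame: x ahead of the robot, y to its left, z up, the work surface at z = 0. Lengths are in mm, angles in degrees, forces in N, time in s.
With the tool pointing down it reaches from about 350 to 875 mm from the base axis. Payload 15.5 kg.
Tool frame: the origin (TCP) lies midway between the tips of the shut fingers; the grasp point (between the pads) lies 19 mm behind it; z points along the fingers, y is the line along which they close (so a half turn about z gives the same grasp; the last joint's range is limited). The gripper opens to 85 mm and grips with 20 to 120 N. Pads are 22 mm wide; open, the fingers measure 114 mm over their backs; the gripper's body (76 mm by 85 mm) begins 54 mm behind the grasp point. The pads swing forward as they close: fully open they stand 13 mm farther back than shut.
Start: joints at [-80.415, 28.281, 77.091, -0, 74.628, -5.472], TCP at [162.367, -603.542, 231.277] pointing down, gripper open.
Joint ranges: [-166.48, 166.48], [-47.26, 123.95], [12.59, 153.08], [-70.14, 250.14], [6.76, 159.57], [-176.63, 176.63]. Speed limits (degrees/s): [108.29, 108.29, 147.25, 172.46, 172.46, 172.46].

INTERFACE

Orientations are given as [roll, pitch, yaw] about the fixed x, y, z axes, in that order (R = Rz(yaw) Ry(pitch) Rx(roll)).
In Python, from station import env gives the robot as it stands. The module is installed in compiled form; this text tells all that it offers.
- The arm moves only by the tool step_arm, never from a script. Its argument "steps" is a list of rows, each a list of 3 entries, a list of its own where there are three numbers: the opening, from 0 (shut) to 1 (fully open), then the shift along the tool's x, y, z as a fraction of full scale, then the turn, a rotation vector about the tool's x, y, z as a fraction of full scale. A call has 1 to 8 rows; each row shifts and turns the commanded pose from where the row before left it, along the tool's axes as they then stand; what a row does not reach is not made up. Full scale, the value 1, is 150 mm for a shift and pi/4 rad for a turn. A row lasts 1/12 s, in which the tool goes at most 41.7 mm and 7.16 degrees, less where a joint would pass 70% of its speed; a pose out of reach is approached as far as the arm can. A call with a number of a shift or a turn outside -1 to 1 is refused whole. A call with a gripper value outside its range is refused whole. The fingers move at their own pace and stop on an object; "grip_force" is the grip in N (left out, the last holds). Time passes only in rows, so rows that do not move let the fingers close. It gives the time, the measured TCP pose, the force, the opening and the grip force at its end, in the units of the state.
- env.sense(): the state, without advancing time (a new reading comes with each control period).
- env.camera(name): name is "side" or "top"; returns a dict with "img" (420x560x3 uint8, red, green, blue), "vfov" (degrees; the focal length in pixels is half the picture's height over the tangent of half this angle, whatever the lens; pixels are square), "cx", "cy" (the principal point, pixels), "R" (3x3) and "t" (3): a world point X has camera coordinates R X + t. Camera axes: x right, y down, z forward; pixel columns grow to the right and rows downward; lengths in mm; the calibration is good to about 2 mm. A picture is of the moment at which its call begins. There is no depth.
- env.hand_in(): hands the job in; it is judged then, once.
The state is a dict: "t": time; "joints": joint angles; "joint_velocities": joint speeds; "effort": joint torques, N m; "tcp_pos": TCP position; "ee_rot": TCP orientation; "ft_force": force on the tool from outside, world axes, zero at the start; "ft_torque": the same for the moment, N m; "gripper_width": opening from 0.0 (shut) to 1.0 (fully open); "gripper_force": force on a finger pad.
Only numpy, scipy, OpenCV 4.12 (cv2) and the standard library are available. Lean on these libraries where they do the work, as an engineer would, in place of code of your own. Each camera call takes 0.05 s, during which the arm holds its last target. There are 200 camera calls.

## Working session

There is one attempt and no reset: what is moved stays moved. The work goes in short steps, Python scripts to look and compute and a tool call to move; the robot and the scene stay as the last step left them, time stands still between calls to the robot, and variables do not carry over. Pictures are saved under pics/ and viewed, at most 10 in all, crops included, and the job is handed in when it is done.

Besides the shell and the picture viewer there is one more tool, called after "Call:" as name(argument=value, ...), one argument or row to a line, values as JSON. step_arm: Moves the arm, as the interface text tells. Shift numbers are shares of 150 mm and turn numbers shares of pi/4 rad, none past 1 either way. Its arguments: {"type":"object","properties":{"steps":{"type":"array","items":{"type":"array"}},"grip_force":{"type":"number"}},"required":["steps"]}

```bash
mkdir -p pics; cat > h.py <<'E'
import numpy as np, cv2
from station import env
def shot(n,f):
    c=env.camera(n); cv2.imwrite('pics/'+f,c['img'][:,:,::-1]); c['f']=c['img'].shape[0]/2/np.tan(np.radians(c['vfov']/2)); return c
def ray(c,u,v):
    R=np.array(c['R']);t=np.array(c['t']); d=R.T@np.array([(u-c['cx'])/c['f'],(v-c['cy'])/c['f'],1]); return -R.T@t,d/np.linalg.norm(d)
def onz(c,u,v,z):
    o,d=ray(c,u,v); return o+d*(z-o[2])/d[2]
def tri(c1,p1,c2,p2):
    o1,d1=ray(c1,*p1);o2,d2=ray(c2,*p2)
    s=np.linalg.lstsq(np.c_[d1,-d2],o2-o1,rcond=None)[0]; a=o1+s[0]*d1;b=o2+s[1]*d2
    return (a+b)/2,np.linalg.norm(a-b)
def proj(c,X):
    p=np.array(c['R'])@np.array(X,float)+np.array(c['t']); return p[0]/p[2]*c['f']+c['cx'],p[1]/p[2]*c['f']+c['cy']
def blobs(c,lo,hi,amin=30):
    h=cv2.cvtColor(c['img'],cv2.COLOR_RGB2HSV); m=cv2.inRange(h,np.array(lo),np.array(hi))
    n,l,s,ce=cv2.connectedComponentsWithStats(m); return [(s[i].tolist(),ce[i].round(1).tolist()) for i in range(1,n) if s[i][4]>=amin],l
E
python3 - <<'E'
from h import *
a=shot('top','t1.png');b=shot('side','s1.png')
for c in(a,b):
    print(c['f'],c['cx'],c['cy'],ray(c,c['cx'],c['cy']))
    print('red',blobs(c,(0,120,60),(8,255,255))[0],blobs(c,(172,120,60),(180,255,255))[0])
print(env.sense())
E
```

```text
456.8253211202317 272.75132778802316 204.59013496771703 (array([ 331.49292734,  -45.97835832, 1492.60321969]), array([ 0.15808975,  0.00138516, -0.98742377]))
red [([269, 136, 8, 5, 31], [272.5, 137.7]), ([138, 143, 16, 67, 141], [150.8, 175.6]), ([262, 143, 22, 10, 151], [272.4, 146.9]), ([314, 226, 26, 25, 493], [326.4, 237.9]), ([262, 244, 37, 37, 1075], [280.3, 261.9])] [([314, 225, 27, 14, 35], [327.5, 229.4]), ([397, 262, 11, 10, 55], [402.1, 266.6])]
541.680131666123 290.6720915869763 208.15722680243684 (array([   92.50042643, -1212.48307795,  1256.81263599]), array([ 0.2796296 ,  0.68884929, -0.66880037]))
red [([334, 190, 13, 14, 92], [338.9, 197.1]), ([229, 238, 29, 28, 482], [244.5, 249.7]), ([264, 270, 28, 22, 471], [277.4, 280.8])] [([271, 352, 11, 12, 65], [275.7, 357.5])]
{'t': 0.1, 'joints': array([-8.04155099e+01,  2.83103559e+01,  7.71220505e+01,  1.69296214e-04,
        7.46281898e+01, -5.47188816e+00]), 'joint_velocities': array([-0.03735034, -0.02374539, -0.11497829,  0.09722184,  0.05857706,
       -0.07192009]), 'effort': array([ 3.23156353e-03, -8.83591318e+01, -3.84560215e+01, -2.54508325e-05,
        5.19804948e-03,  2.13838598e-05]), 'tcp_pos': array([ 162.30704806, -603.23943799,  230.77943771]), 'ee_rot': array([-1.79939696e+02, -5.94073906e-03,  1.50563302e+01]), 'ft_force': array([-0.57663838,  0.27569605, -0.95827198]), 'ft_torque': array([-0.0038562 ,  0.0218122 ,  0.00929811]), 'gripper_force': 0.0, 'gripper_width': 0.9997703093978255}
```

View pics/t1.png

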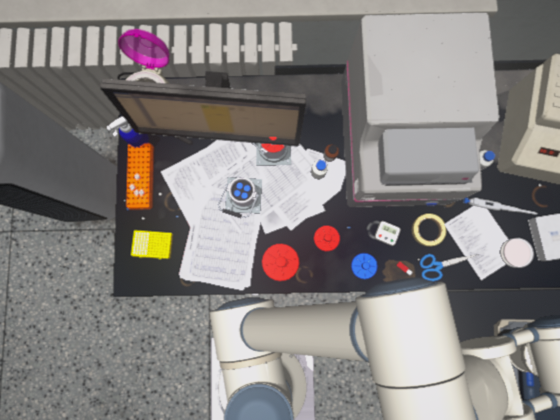

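View pics/s1.png

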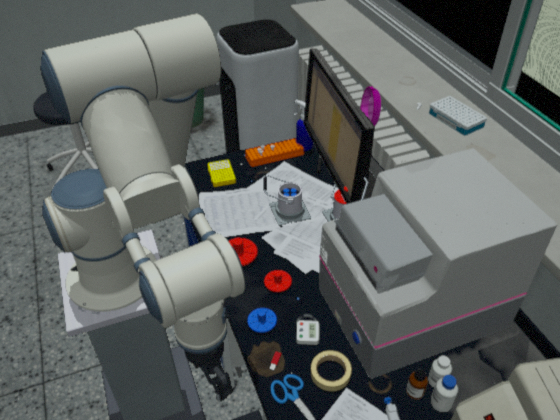

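The top view shows the open bucket at about (242,190), its black grip near (231,212), the small red cap at (327,238), the larger red decoy at (281,262) and the blue decoy at (364,265). The side view has the bucket at (290,200) and the cap at (278,281). Next I'll zoom in on the bucket.

```bash
python3 - <<'E'
from h import *
a=env.camera('top');b=env.camera('side')
for c in(a,b): c['f']=210/np.tan(np.radians(c['vfov']/2))
# cap: red centroid of flange
T=[]
for c,(x,y,w,h) in((a,(310,222,35,32)),(b,(262,267,32,27))):
    hs=cv2.cvtColor(c['img'],cv2.COLOR_RGB2HSV);m=((hs[:,:,0]<9)|(hs[:,:,0]>170))&(hs[:,:,1]>110)&(hs[:,:,2]>50)
    k=np.zeros_like(m);k[y:y+h,x:x+w]=1;m=(m&k).astype(np.uint8)
    cs=max(cv2.findContours(m,0,2)[0],key=cv2.contourArea);e=cv2.fitEllipse(cs);print('cap ellipse',e,onz(c,*e[0],14));T.append(e[0])
print(tri(a,T[0],b,T[1]))
# blue tube caps
for c,(x0,x1,y0,y1) in((a,(222,262,172,205)),(b,(270,312,172,215))):
    for s,ce in blobs(c,(100,90,40),(130,255,255),4)[0]:
        if x0<ce[0]<x1 and y0<ce[1]<y1: print('blue',s,ce,onz(c,*ce,104))
ca=cv2.resize(a['img'][160:230,205:275],(480,480),interpolation=2);cb=cv2.resize(b['img'][165:235,255:325],(480,480)[:2],interpolation=2)
o=np.hstack([ca,cb])[:,:,::-1];cv2.imwrite('pics/z1.png',cv2.resize(o,(800,400)))
E
```

```text
cap ellipse ((326.4571228027344, 237.9887237548828), (25.974454879760742, 26.62207794189453), 96.09779357910156) [ 454.76075016 -215.35826716   14.        ]
cap ellipse ((277.4805603027344, 280.43170166015625), (22.65556526184082, 28.168642044067383), 88.04888153076172) [ 454.77468416 -217.14741314   14.        ]
(array([ 455.11641746, -215.6202025 ,   12.12757302]), np.float64(0.40792247995959047))
blue [234, 182, 17, 17, 177] [241.7, 190.2] [601.09665397  51.058906   104.        ]
blue [282, 188, 15, 8, 106] [289.4, 191.5] [601.30629569  52.54560247 104.        ]
```

View pics/z1.png

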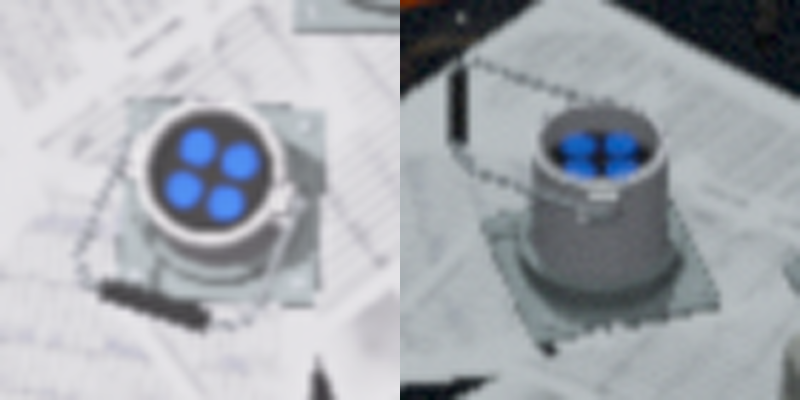

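The crops show the handle folded toward the robot. The grip ends are at about (222.5,210.8) and (241.8,216.4) in the top view, and (265.2,176.9) and (265.2,189.9) in the side view.

```bash
python3 - <<'E'
from h import *
a=env.camera('top');b=env.camera('side')
for c in(a,b): c['f']=210/np.tan(np.radians(c['vfov']/2))
p1,e1=tri(a,(222.5,210.8),b,(265.2,176.9));p2,e2=tri(a,(241.8,216.4),b,(265.2,189.9))
print(p1,e1,p2,e2,(p1+p2)/2,np.linalg.norm(p1-p2))
print([onz(a,*p,141) for p in((222.5,210.8),(241.8,216.4))])
B=np.array([601.2,51.8,0]);
g=onz(a,232.15,213.6,141);v=B-g;print('fold',g,np.linalg.norm(v[:2]),np.degrees(np.arctan2(v[1],v[0])))
# lug directions
for p in ((137,170),(287,195)): print(onz(a,205+p[0]/5.714,160+p[1]/5.714,102))
E
```

```text
[534.38782269 105.5793982  145.37450398] 5.145467093945481 [515.33375285  48.91283225 140.32143036] 1.9124026097603262 [524.86078777  77.24611523 142.84796717] 59.99742350547131
[array([532.50576347, 106.62139958, 141.        ]), array([514.30153654,  49.07082549, 141.        ])]
fold [523.39378982  77.8149407  141.        ] 82.04013336419719 -18.487646139216
[603.80590306  90.63551037 102.        ]
[588.15472853   9.4696618  102.        ]
```

Call:
step_arm(
  steps=[
    [0.6,[0,0,0],[0,0,-0.158]],
    [0.6,[0,0,0],[0,0,-0.158]],
    [0.6,[0,0,0],[0,0,-0.158]],
    [0.6,[0,0,0],[0,0,-0.158]],
    [0.6,[0,0,0],[0,0,-0.158]],
    [0.6,[0,0,0],[0,0,-0.158]],
    [0.6,[0,0,0],[0,0,-0.158]],
    [0.6,[0,0,0],[0,0,-0.158]],
  ],
  grip_force=60,
)

```text
t: 0.97
tcp_pos: [162.4, -603.5, 231.2]
ee_rot: [-180.0, -0.0, 72.3]
ft_force: [-0.2, 0.4, 1.2]
gripper_width: 0.597
gripper_force: 0.0
```

```bash
cat >> h.py <<'E'
from scipy.spatial.transform import Rotation as Ro
def go(X):
    s=env.sense();R=Ro.from_euler('xyz',s['ee_rot'],degrees=True).as_matrix();d=np.array(X)-s['tcp_pos']
    print('tcp',s['tcp_pos'].round(1),'rot',s['ee_rot'].round(2),'w',round(s['gripper_width'],3),'f',s['ft_force'].round(1),'t',round(s['t'],2)); print('d',d.round(1),'frac',(R.T@d/150).round(3),'rows',np.linalg.norm(d)/41.7)
E
python3 -c "
from h import *
go([455,-216,130])"
```

```text
tcp [ 162.4 -603.5  231.2] rot [-1.800e+02 -1.000e-02  7.229e+01] w 0.597 f [-0.2  0.4  1.2] t 0.97
d [ 292.6  387.5 -101.2] frac [3.054 1.073 0.675] rows 11.894749866427611
```

Call:
step_arm(
  steps=[
    [0.6,[0.2,0.07,0],[0,0,0]],
    [0.6,[0.2,0.07,0],[0,0,0]],
    [0.6,[0.2,0.07,0],[0,0,0]],
    [0.6,[0.2,0.07,0],[0,0,0]],
    [0.6,[0.2,0.07,0],[0,0,0]],
    [0.6,[0.2,0.07,0],[0,0,0]],
    [0.6,[0.2,0.07,0],[0,0,0]],
    [0.6,[0.2,0.07,0],[0,0,0]],
  ],
)

```text
t: 1.63
tcp_pos: [317.3, -400.1, 231.4]
ee_rot: [180.0, 0.0, 71.9]
ft_force: [-0.0, -0.5, -0.1]
gripper_width: 0.6
gripper_force: 0.0
```

Call:
step_arm(
  steps=[
    [0.6,[0.2,0.07,0],[0,0,0]],
    [0.6,[0.2,0.07,0],[0,0,0]],
    [0.6,[0.2,0.07,0.1],[0,0,0]],
    [0.6,[0.2,0.07,0.1],[0,0,0]],
    [0.6,[0.2,0.07,0.1],[0,0,0]],
    [0.6,[0.2,0.07,0.1],[0,0,0]],
    [0.6,[0.2,0.07,0.1],[0,0,0]],
    [0.6,[0.05,0.02,0.1],[0,0,0]],
  ],
)

```text
t: 2.3
tcp_pos: [458.7, -215.3, 140.7]
ee_rot: [180.0, -0.0, 72.1]
ft_force: [-0.6, -0.5, 0.7]
gripper_width: 0.6
gripper_force: 0.0
```

Call:
step_arm(
  steps=[
    [0.6,[0,0,0],[0,0,0]],
    [0.6,[0,0,0],[0,0,0]],
    [0.6,[0,0,0],[0,0,0]],
  ],
)

```text
t: 2.55
tcp_pos: [456.7, -219.1, 141.9]
ee_rot: [180.0, 0.0, 71.9]
ft_force: [-0.5, -0.4, 0.2]
gripper_width: 0.598
gripper_force: 0.0
```

```bash
python3 - <<'E'
from h import *
go([455,-216,19])
a=shot('top','t2.png');b=shot('side','s2.png')
o=np.hstack([cv2.resize(a['img'][190:290,270:370],(400,400)),cv2.resize(b['img'][220:320,230:330],(400,400))]);cv2.imwrite('pics/z2.png',o[:,:,::-1])
E
```

```text
tcp [ 456.7 -219.1  141.9] rot [1.7998e+02 2.0000e-02 7.1920e+01] w 0.598 f [-0.5 -0.4  0.2] t 2.55
d [  -1.7    3.1 -122.9] frac [ 0.016 -0.017  0.819] rows 2.948423028435646
```

View pics/z2.png

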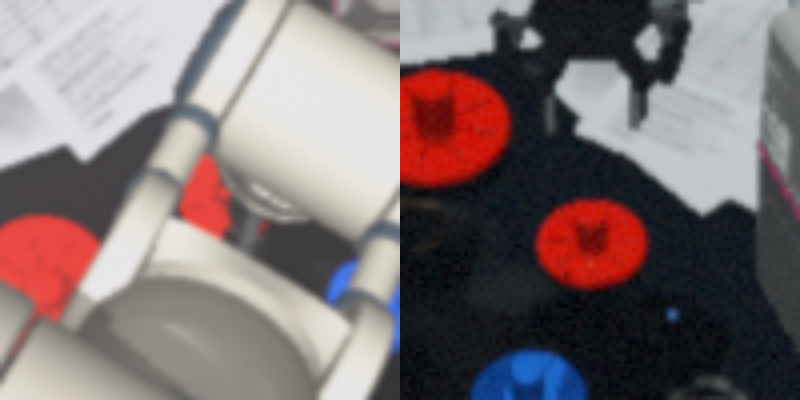

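The side crop shows the gripper above the small red cap, with nothing in the way of the descent (cap at crop (592,243)).

Call:
step_arm(
  steps=[
    [0.6,[0.016,-0.017,0.2],[0,0,0]],
    [0.6,[0,0,0.2],[0,0,0]],
    [0.6,[0,0,0.2],[0,0,0]],
    [0.6,[0,0,0.15],[0,0,0]],
    [0.6,[0,0,0.06],[0,0,0]],
    [0.6,[0,0,0],[0,0,0]],
    [0,[0,0,0],[0,0,0]],
    [0,[0,0,0],[0,0,0]],
  ],
  grip_force=40,
)

```text
t: 3.32
tcp_pos: [455.8, -216.0, 21.2]
ee_rot: [179.9, 0.0, 71.9]
ft_force: [-0.5, -1.0, 0.9]
gripper_width: 0.328
gripper_force: 0.0
```

Call:
step_arm(
  steps=[
    [0,[0,0,0],[0,0,0]],
    [0,[0,0,0],[0,0,0]],
    [0,[0,0,0],[0,0,0]],
    [0,[0,0,0],[0,0,0]],
    [0,[0,0,0],[0,0,0]],
    [0,[0,0,0],[0,0,0]],
  ],
)

```text
t: 3.82
tcp_pos: [455.9, -215.9, 21.4]
ee_rot: [179.9, 0.0, 71.9]
ft_force: [-2.0, -1.8, 7.1]
gripper_width: 0.243
gripper_force: 38.8
```

Call:
step_arm(
  steps=[
    [0,[0,0,-0.1],[0,0,0]],
    [0,[0,0,-0.25],[0,0,0]],
    [0,[0,0,-0.25],[0,0,0]],
    [0,[0,0,-0.25],[0,0,0]],
    [0,[0,0,-0.25],[0,0,0]],
    [0,[0,0,-0.1],[0,0,0]],
    [0,[0,0,0],[0,0,0]],
    [0,[0,0,0],[0,0,0]],
  ],
)

```text
t: 4.48
tcp_pos: [455.5, -215.5, 201.5]
ee_rot: [179.8, 0.0, 71.9]
ft_force: [0.2, 0.3, -1.8]
gripper_width: 0.246
gripper_force: 39.3
```

```bash
python3 - <<'E'
from h import *
go([601.2,51.8,200])
a=shot('top','t3.png');b=shot('side','s3.png')
for s,ce in blobs(b,(0,110,40),(9,255,255),60)[0]: print(s,ce)
o=np.hstack([cv2.resize(a['img'][150:230,200:280],(400,400),interpolation=2),cv2.resize(b['img'][160:260,255:355],(400,400),interpolation=2)]);cv2.imwrite('pics/z3.png',o[:,:,::-1])
E
```

```text
tcp [ 455.5 -215.5  201.5] rot [1.798e+02 5.000e-02 7.194e+01] w 0.246 f [ 0.2  0.3 -1.8] t 4.48
d [145.7 267.3  -1.5] frac [1.995 0.371 0.009] rows 7.30065700589072
[334, 189, 13, 15, 98] [339.4, 197.2]
[262, 228, 29, 22, 383] [275.9, 239.4]
[219, 237, 39, 30, 837] [238.1, 251.8]
```

View pics/z3.png

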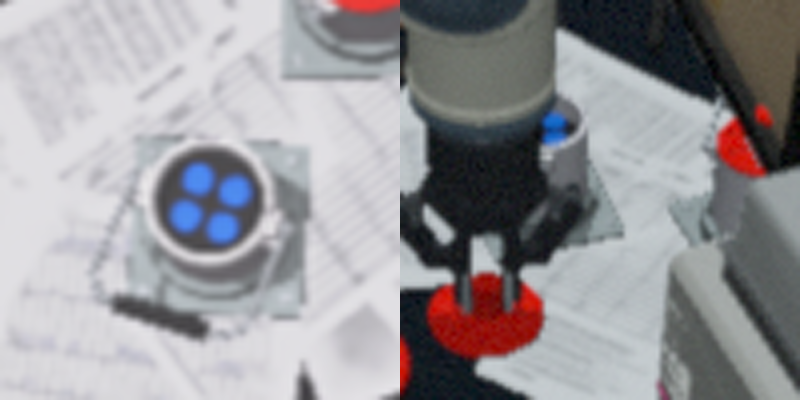

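The cap is held level by its knob. Moving over the bucket.

Call:
step_arm(
  steps=[
    [0,[0.2,0.037,0],[0,0,0]],
    [0,[0.2,0.037,0],[0,0,0]],
    [0,[0.2,0.037,0],[0,0,0]],
    [0,[0.2,0.037,0],[0,0,0]],
    [0,[0.2,0.037,0],[0,0,0]],
    [0,[0.2,0.037,0],[0,0,0]],
    [0,[0.2,0.037,0],[0,0,0]],
    [0,[0.2,0.037,0],[0,0,0]],
  ],
)

```text
t: 5.25
tcp_pos: [571.5, 0.7, 198.3]
ee_rot: [-179.9, 0.0, 71.9]
ft_force: [0.8, -0.3, 0.5]
gripper_width: 0.244
gripper_force: 39.3
```

Call:
step_arm(
  steps=[
    [0,[0.2,0.037,0],[0,0,0]],
    [0,[0.2,0.037,0],[0,0,0]],
    [0,[0,0,0.1],[0,0,0]],
    [0,[0,0,0.1],[0,0,0]],
    [0,[0,0,0.05],[0,0,0]],
    [0,[0,0,0],[0,0,0]],
    [0,[0,0,0],[0,0,0]],
    [0,[0,0,0],[0,0,0]],
  ],
)

```text
t: 5.92
tcp_pos: [601.1, 52.4, 162.6]
ee_rot: [180.0, -0.0, 71.9]
ft_force: [0.2, 0.1, 0.7]
gripper_width: 0.241
gripper_force: 39.3
```

```bash
python3 - <<'E'
from h import *
go([601.2,51.8,140])
a=shot('top','t4.png');b=shot('side','s4.png')
for c in (a,b):
  hs=cv2.cvtColor(c['img'],cv2.COLOR_RGB2HSV);m=(((hs[:,:,0]<9)|(hs[:,:,0]>170))&(hs[:,:,1]>110)&(hs[:,:,2]>40)).astype(np.uint8)
  for q in cv2.findContours(m,0,2)[0]:
    if cv2.contourArea(q)>60:
      e=cv2.fitEllipse(cv2.convexHull(q));print(cv2.boundingRect(q),e,onz(c,*e[0],env.sense()['tcp_pos'][2]-8.4))
o=np.hstack([cv2.resize(a['img'][150:230,200:280],(400,400),interpolation=2),cv2.resize(b['img'][150:230,250:330],(400,400),interpolation=2)]);cv2.imwrite('pics/z4.png',o[:,:,::-1])
E
```

```text
tcp [601.1  52.4 162.6] rot [179.99  -0.    71.91] w 0.241 f [0.2 0.1 0.7] t 5.92
d [  0.1  -0.6 -22.6] frac [-0.003  0.002  0.151] rows 0.5430275968850347
(396, 261, 13, 12) ((402.44921875, 266.6628723144531), (7.0417022705078125, 16.971839904785156), 128.70130920410156) [ 354.94418035 -415.99712184  154.62265302]
(262, 244, 38, 37) ((280.35223388671875, 261.83831787109375), (37.02497482299805, 37.64685821533203), 141.05776977539062) [376.67135326 -62.48815533 154.62265302]
(237, 184, 12, 16) ((243.45794677734375, 194.5208282470703), (8.497601509094238, 23.3538875579834), 29.385507583618164) [578.05228836  42.43376359 154.62265302]
(264, 143, 20, 10) ((273.2176818847656, 146.68902587890625), (10.37099552154541, 20.07480812072754), 91.013916015625) [723.16269014 -49.41836603 154.62265302]
(270, 351, 12, 14) ((275.4085998535156, 357.96624755859375), (8.761478424072266, 17.24946403503418), 25.73024559020996) [ 325.37512757 -547.40885974  154.62265302]
(219, 237, 39, 30) ((238.12510681152344, 251.82891845703125), (29.935089111328125, 38.895687103271484), 83.67993927001953) [ 348.97566644 -191.77739107  154.62265302]
(334, 189, 13, 15) ((340.6374206542969, 196.5570831298828), (12.219035148620605, 15.444462776184082), 138.226806640625) [718.18364949 -84.99169202 154.62265302]
(278, 171, 24, 18) ((289.4970703125, 179.65138244628906), (17.372217178344727, 23.243629455566406), 90.26439666748047) [601.33358954  51.88741072 154.62265302]
```

View pics/z4.png

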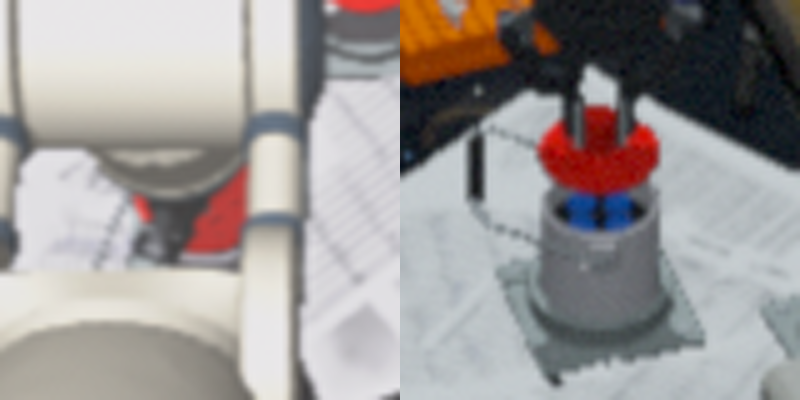

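The side crop shows the cap centred over the mouth (both at column about 289.5, and the ray casts agree within 1 mm). Lowering it slowly.

Call:
step_arm(
  steps=[
    [0,[0,0,0.1],[0,0,0]],
    [0,[0,0,0.05],[0,0,0]],
    [0,[0,0,0.02],[0,0,0]],
    [0,[0,0,0.02],[0,0,0]],
    [0,[0,0,0],[0,0,0]],
    [0,[0,0,0],[0,0,0]],
  ],
)

```text
t: 6.52
tcp_pos: [601.1, 52.7, 134.0]
ee_rot: [180.0, -0.0, 71.9]
ft_force: [0.1, -0.3, -0.2]
gripper_width: 0.241
gripper_force: 39.3
```

No contact force, and the plug is about 3 mm inside the mouth. Continuing.

Call:
step_arm(
  steps=[
    [0,[0,0,0.015],[0,0,0]],
    [0,[0,0,0.015],[0,0,0]],
    [0,[0,0,0],[0,0,0]],
    [0,[0,0,0],[0,0,0]],
  ],
)

```text
t: 6.85
tcp_pos: [600.8, 52.7, 129.2]
ee_rot: [-180.0, 0.0, 71.9]
ft_force: [1.3, -0.5, -0.4]
gripper_width: 0.245
gripper_force: 39.2
```

Call:
step_arm(
  steps=[
    [0,[0,0,0.01],[0,0,0]],
    [0,[0,0,0.005],[0,0,0]],
    [0,[0,0,0],[0,0,0]],
    [0,[0,0,0],[0,0,0]],
  ],
)

```text
t: 7.18
tcp_pos: [601.0, 52.8, 127.4]
ee_rot: [180.0, -0.0, 71.9]
ft_force: [-1.3, -0.1, 4.8]
gripper_width: 0.244
gripper_force: 39.8
```

Call:
step_arm(
  steps=[
    [0.5,[0,0,0],[0,0,0]],
    [0.5,[0,0,0],[0,0,0]],
    [0.5,[0,0,0],[0,0,0]],
    [0.5,[0,0,0],[0,0,0]],
    [0.5,[0,0,-0.1],[0,0,0]],
    [0.5,[0,0,-0.2],[0,0,0]],
    [0.5,[0,0,-0.2],[0,0,0]],
    [0.5,[0,0,0],[0,0,0]],
  ],
)

```text
t: 7.85
tcp_pos: [603.4, 52.7, 207.3]
ee_rot: [179.6, -0.1, 71.9]
ft_force: [1.4, -0.7, 0.3]
gripper_width: 0.502
gripper_force: 0.0
```

```bash
python3 - <<'E'
from h import *
go([524,77.5,200])
b=shot('side','s5.png')
hs=cv2.cvtColor(b['img'],cv2.COLOR_RGB2HSV);m=(((hs[:,:,0]<9)|(hs[:,:,0]>170))&(hs[:,:,1]>110)&(hs[:,:,2]>40)).astype(np.uint8)
for q in cv2.findContours(m,0,2)[0]:
    if cv2.contourArea(q)>60:
      e=cv2.fitEllipse(cv2.convexHull(q));print(cv2.boundingRect(q),e,onz(b,*e[0],120))
print(proj(b,(601,52.5,119)))
cv2.imwrite('pics/z5.png',cv2.resize(b['img'][140:240,235:335],(600,600),interpolation=2)[:,:,::-1])
E
```

```text
tcp [603.4  52.7 207.3] rot [ 1.7959e+02 -1.3000e-01  7.1940e+01] w 0.502 f [ 1.4 -0.7  0.3] t 7.85
d [-79.4  24.8  -7.3] frac [-0.007 -0.555  0.045] rows 2.002888933819668
(270, 351, 12, 14) ((275.5844421386719, 357.8293151855469), (8.650866508483887, 17.162851333618164), 25.03641700744629) [ 333.21531445 -526.32289564  120.        ]
(219, 237, 39, 30) ((238.05233764648438, 251.8031768798828), (29.852201461791992, 39.14081954956055), 83.97262573242188) [ 356.86904787 -159.53942153  120.        ]
(334, 189, 13, 15) ((341.1407165527344, 196.4727783203125), (12.855607986450195, 15.7496337890625), 127.18314361572266) [739.52317363 -49.80124888 120.        ]
(278, 179, 24, 18) ((289.36224365234375, 188.14161682128906), (17.432565689086914, 23.336984634399414), 86.49868774414062) [600.46718003  50.82331063 120.        ]
(np.float64(289.32232147926413), np.float64(188.03259208419882))
```

View pics/z5.png

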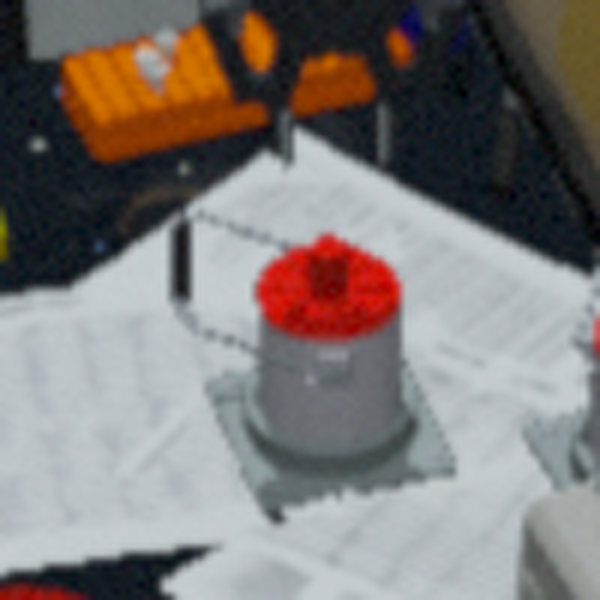

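The cap is seated: the flange sits at the expected pixel (289.3,188.1) against a predicted (289.3,188.0). Next is the folded grip.

Call:
step_arm(
  steps=[
    [0.4,[0,-0.2,0],[0,0,0]],
    [0.4,[0,-0.2,0],[0,0,0]],
    [0.4,[0,-0.15,0],[0,0,0]],
    [0.4,[0,0,0],[0,0,0]],
    [0.4,[0,0,0],[0,0,0]],
    [0.4,[0,0,0],[0,0,0]],
  ],
)

```text
t: 8.4
tcp_pos: [522.9, 78.2, 201.7]
ee_rot: [180.0, 0.0, 71.9]
ft_force: [-0.1, -0.8, -0.1]
gripper_width: 0.4
gripper_force: 0.0
```

```bash
python3 - <<'E'
from h import *
go([524,77.5,124])
E
```

```text
tcp [522.9  78.2 201.7] rot [179.99   0.    71.94] w 0.4 f [-0.1 -0.8 -0.1] t 8.4
d [  1.1  -0.7 -77.7] frac [-0.002  0.008  0.518] rows 1.8645679526335768
```

Call:
step_arm(
  steps=[
    [0.4,[0,0.008,0.15],[0,0,0]],
    [0.4,[0,0,0.15],[0,0,0]],
    [0.4,[0,0,0.1],[0,0,0]],
    [0.4,[0,0,0.07],[0,0,0]],
    [0.4,[0,0,0.04],[0,0,0]],
    [0.4,[0,0,0],[0,0,0]],
    [0.4,[0,0,0],[0,0,0]],
  ],
)

```text
t: 8.98
tcp_pos: [524.1, 77.8, 125.5]
ee_rot: [-180.0, 0.0, 71.9]
ft_force: [0.0, 0.2, -0.3]
gripper_width: 0.401
gripper_force: 0.0
```

Call:
step_arm(
  steps=[
    [0,[0,0,0],[0,0,0]],
    [0,[0,0,0],[0,0,0]],
    [0,[0,0,0],[0,0,0]],
    [0,[0,0,0],[0,0,0]],
    [0,[0,0,0],[0,0,0]],
    [0,[0,0,0],[0,0,0]],
  ],
  grip_force=40,
)

```text
t: 9.48
tcp_pos: [523.7, 77.9, 125.8]
ee_rot: [180.0, -0.0, 71.9]
ft_force: [-1.6, -0.4, 5.1]
gripper_width: 0.146
gripper_force: 39.3
```

```bash
python3 - <<'E'
from h import *
s=env.sense();p=s['tcp_pos'];go(p)
th=np.linspace(.45,1.57,17);yz=np.c_[-90*np.cos(th),90*np.sin(th)]
print((np.diff(yz,axis=0)*[1,-1]/150).round(3).tolist())
E
```

```text
tcp [523.7  77.9 125.8] rot [ 1.7998e+02 -1.0000e-02  7.1940e+01] w 0.146 f [-1.6 -0.4  5.1] t 9.48
d [0. 0. 0.] frac [0. 0. 0.] rows 0.0
[[0.02, -0.037], [0.022, -0.036], [0.025, -0.034], [0.027, -0.032], [0.029, -0.03], [0.031, -0.028], [0.033, -0.026], [0.035, -0.024], [0.036, -0.021], [0.038, -0.018], [0.039, -0.016], [0.04, -0.013], [0.041, -0.01], [0.041, -0.007], [0.042, -0.004], [0.042, -0.002]]
```

Call:
step_arm(
  steps=[
    [0,[0,0.02,-0.037],[0,0,0]],
    [0,[0,0.022,-0.036],[0,0,0]],
    [0,[0,0.025,-0.034],[0,0,0]],
    [0,[0,0.027,-0.032],[0,0,0]],
    [0,[0,0.029,-0.03],[0,0,0]],
    [0,[0,0.031,-0.028],[0,0,0]],
    [0,[0,0.033,-0.026],[0,0,0]],
    [0,[0,0.035,-0.024],[0,0,0]],
  ],
)

```text
t: 10.15
tcp_pos: [555.7, 67.5, 163.2]
ee_rot: [-180.0, -0.0, 71.9]
ft_force: [-4.8, 0.8, 5.9]
gripper_width: 0.146
gripper_force: 39.8
```

Call:
step_arm(
  steps=[
    [0,[0,0,0],[0,0,0]],
    [0,[0,0,0],[0,0,0]],
  ],
)

```text
t: 10.32
tcp_pos: [555.8, 67.5, 163.3]
ee_rot: [180.0, -0.0, 71.9]
ft_force: [-6.6, 2.2, 10.0]
gripper_width: 0.142
gripper_force: 40.1
```

The force is small and points outward along the handle, so the arc is slightly too tight. I'll ease it up a little while finishing the swing.

Call:
step_arm(
  steps=[
    [0,[0,0.03,-0.031],[0,0,0]],
    [0,[0,0.037,-0.02],[0,0,0]],
    [0,[0,0.039,-0.016],[0,0,0]],
    [0,[0,0.04,-0.013],[0,0,0]],
    [0,[0,0.041,-0.01],[0,0,0]],
    [0,[0,0.041,-0.007],[0,0,0]],
    [0,[0,0.042,-0.004],[0,0,0]],
    [0,[0,0.042,-0.002],[0,0,0]],
  ],
)

```text
t: 10.98
tcp_pos: [600.2, 52.9, 177.9]
ee_rot: [-180.0, 0.0, 71.9]
ft_force: [-0.5, -0.1, -5.5]
gripper_width: 0.145
gripper_force: 38.8
```

Call:
step_arm(
  steps=[
    [0,[0,0,0],[0,0,0]],
    [0,[0,0,0],[0,0,0]],
    [0,[0,0,0],[0,0,0]],
  ],
  grip_force=70,
)

```text
t: 11.23
tcp_pos: [599.5, 53.2, 177.8]
ee_rot: [-180.0, 0.0, 71.9]
ft_force: [-0.1, -1.0, -5.2]
gripper_width: 0.134
gripper_force: 68.0
```

```bash
python3 - <<'E'
from h import *
go([601,52.6,176.8])
b=shot('side','s6.png')
cv2.imwrite('pics/z6.png',cv2.resize(b['img'][120:240,230:350],(600,600),interpolation=2)[:,:,::-1])
E
```

```text
tcp [599.5  53.2 177.8] rot [-1.7996e+02  1.0000e-02  7.1930e+01] w 0.134 f [-0.1 -1.  -5.2] t 11.23
d [ 1.5 -0.6 -1. ] frac [-0.     0.011  0.007] rows 0.04631487272681579
```

View pics/z6.png

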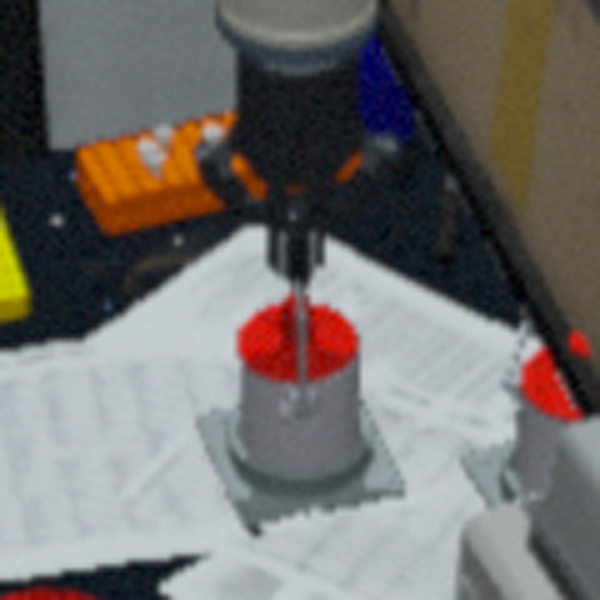

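The handle is upright and gripped, with the cap seated. Lifting gently.

Call:
step_arm(
  steps=[
    [0,[0,0.007,-0.01],[0,0,0]],
    [0,[0,0,-0.03],[0,0,0]],
    [0,[0,0,-0.05],[0,0,0]],
    [0,[0,0,-0.05],[0,0,0]],
    [0,[0,0,-0.05],[0,0,0]],
    [0,[0,0,-0.05],[0,0,0]],
    [0,[0,0,-0.05],[0,0,0]],
    [0,[0,0,-0.05],[0,0,0]],
  ],
)

```text
t: 11.95
tcp_pos: [600.8, 52.8, 230.1]
ee_rot: [180.0, -0.0, 71.9]
ft_force: [-0.7, -0.4, -4.5]
gripper_width: 0.136
gripper_force: 68.2
```

Call:
step_arm(
  steps=[
    [0,[0,0,-0.05],[0,0,0]],
    [0,[0,0,-0.05],[0,0,0]],
    [0,[0,0,-0.05],[0,0,0]],
    [0,[0,0,-0.05],[0,0,0]],
    [0,[0,0,-0.05],[0,0,0]],
    [0,[0,0,-0.05],[0,0,0]],
    [0,[0,0,-0.05],[0,0,0]],
    [0,[0,0,-0.03],[0,0,0]],
  ],
)

```text
t: 12.62
tcp_pos: [601.0, 52.8, 287.2]
ee_rot: [180.0, -0.0, 71.9]
ft_force: [0.7, 0.2, -4.0]
gripper_width: 0.137
gripper_force: 68.2
```

Call:
step_arm(
  steps=[
    [0,[0,0,-0.015],[0,0,0]],
    [0,[0,0,0],[0,0,0]],
    [0,[0,0,0],[0,0,0]],
    [0,[0,0,0],[0,0,0]],
    [0,[0,0,0],[0,0,0]],
    [0,[0,0,0],[0,0,0]],
    [0,[0,0,0],[0,0,0]],
    [0,[0,0,0],[0,0,0]],
  ],
)

```text
t: 13.28
tcp_pos: [600.7, 52.8, 288.2]
ee_rot: [-180.0, 0.0, 71.9]
ft_force: [-0.5, 0.1, -5.5]
gripper_width: 0.139
gripper_force: 68.2
```

Call:
step_arm(
  steps=[
    [0,[0,0,0],[0,0,0]],
    [0,[0,0,0],[0,0,0]],
    [0,[0,0,0],[0,0,0]],
    [0,[0,0,0],[0,0,0]],
    [0,[0,0,0],[0,0,0]],
    [0,[0,0,0],[0,0,0]],
    [0,[0,0,0],[0,0,0]],
    [0,[0,0,0],[0,0,0]],
  ],
)

```text
t: 13.95
tcp_pos: [600.8, 52.8, 288.3]
ee_rot: [180.0, -0.0, 71.9]
ft_force: [0.2, 1.0, -5.3]
gripper_width: 0.133
gripper_force: 68.2
```

```bash
python3 - <<'E'
from h import *
go([601,52.6,288])
b=shot('side','s7.png')
cv2.imwrite('pics/z7.png',cv2.resize(b['img'][100:240,220:360],(600,600),interpolation=2)[:,:,::-1])
E
```

```text
tcp [600.8  52.8 288.3] rot [180.    -0.    71.94] w 0.133 f [ 0.2  1.  -5.3] t 13.95
d [ 0.2 -0.2 -0.3] frac [-0.     0.002  0.002] rows 0.009345632956344552
```

View pics/z7.png

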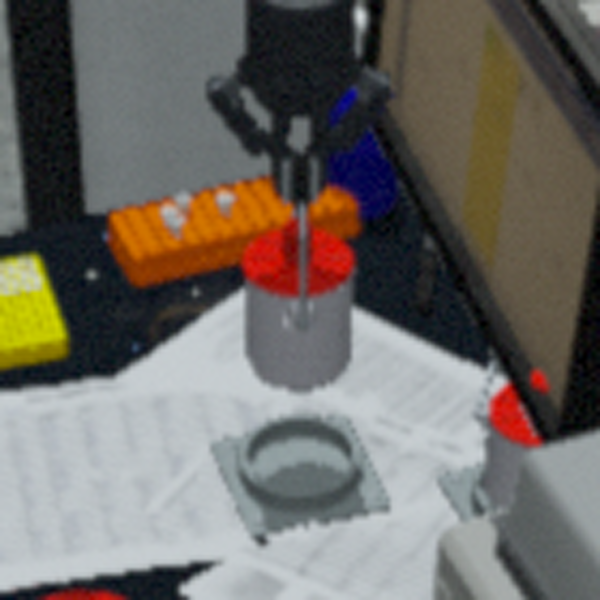

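The bucket hangs level with its cap on, about 110 mm above its seat and 90 mm above the collar, with a steady load. Handing in.

```bash
python3 -c "
from station import env
print(env.hand_in())"
```

```text
the job is handed in; nothing more can be done
None
```

The bucket is capped and held in the air by its upright handle's grip, hanging level and still about 10 cm above the stand; the job was handed in at about 14 s, and no verdict came back.

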